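Open the sharpener's gear case and work its oiler

ROBOT

A 6-joint arm with a two-finger parallel gripper is mounted at the origin on a cart in front of the work surface, level with it; the furniture and walls round the work are solid. World frame = base frame: x ahead of the robot, y to its left, z up, the work surface at z = 0. Lengths are in m, angles in rad, forces in N, time in s.
With the tool pointing down it reaches from about 0.2 to 0.875 m from the base axis. Payload 3.4 kg.
Tool frame: the origin (TCP) lies between the finger pads; the fingertips stand 25 mm ahead of it and the grasp point (between the pads) lies 6 mm ahead of it (r.nose_length is the z of the fingertips in the tool frame, in m); z points along the fingers, y is the line along which they close (so a half turn about z gives the same grasp; the last joint's range is limited). The gripper opens to 94 mm and grips with 3 to 60 N. Pads are 16 mm wide; open, the fingers measure 119 mm over their backs; the gripper's body (75 mm by 177 mm) begins 78 mm behind the grasp point.
Start: joints at [-1.416, 0.276, 1.505, -0, 1.361, -0.121], TCP at [0.157, -0.553, 0.23] pointing down, gripper open.
Joint ranges: [-2.89, 2.89], [-0.75, 2.08], [0.22, 2.7], [-1.18, 4.32], [0.11, 2.71], [-2.7, 2.7]. Speed limits (rad/s): [2.57, 2.57, 3.14, 3.14, 3.14, 3.14].

INTERFACE

Orientations are given as a unit quaternion [w, x, y, z].
In Python, from plant import r, gripper_to, inverse_kinematics, vision, models, telemetry gives the robot as it stands. Calls block until the motion is done:
- r.move_to(position, orientation): joint-space move of the TCP to a pose.
- r.move_l(position, rot=None, vel=0.15, guard=None): straight line of the TCP; rot=None keeps the orientation; vel is the mean speed in m/s. With guard (N) it stops when the force on the tool has changed by that much, and returns True; else False.
- r.movej(angles): joint-space move.
- gripper_to(opening, f_grip=None): finger opening in m; f_grip is the grip in N (None keeps the last); returns when the fingers have stopped.
- r.hold(seconds).
- inverse_kinematics(position, orientation): joint angles nearest the present ones, or None.
- vision.snapshot(name): name is "scene" or "side" or "wrist"; returns the picture (420x560x3 uint8, red, green, blue); there is no depth.
- vision.get_calibration(name): a dict with "fx", "fy", "cx", "cy" (pixels), "position" and "orientation" of the camera in the world. Camera axes: x right, y down, z forward; pixel columns grow to the right and rows downward; lengths in m; the calibration is good to about 2 mm. The wrist camera is an equidistant fisheye: a pixel r from the principal point sees the ray r / f radians off the axis. A picture is of the moment at which its call begins: read the wrist's pose just before it. get_calibration takes no time and is no camera call; for the wrist camera it gives the pose at the moment of the call.
A pose or a line that the arm cannot do raises r.PlanningError and nothing moves.
- r.sign_off(): hands the job in; it is judged then, once.
Trained networks look in the newest picture that a camera, given by its name, has taken for a name from the list of things; names that differ only in an ending like _2 or _b are one class to them, and where a whole thing is asked for, a point or a joint stands for the part that bears it (a point fixed in the world has none). Each returns a list of dicts, best first, with "score" (0 to 1); they miss things now and then, are a little off and sometimes report something else, mostly with a low value. They report only what shows in the picture. A call takes as long as a camera call. They do not tell look-alikes from the thing itself.
- models.boxes_of(thing, camera): "at" ([x, y, z] in m, in world coordinates, good to about 4 mm: the middle of the surface that is visible of it).
- models.regions_of(thing, camera): "pixels" (420x560 bool, what is visible of it).
- models.mark_of(thing, camera): "at" ([x, y, z] in m, in world coordinates, good to about 4 mm: a listed point, or the origin of a listed thing).
Readings, each from a call of its own:
- telemetry.current_t(): time.
- telemetry.current_joints(): joint angles.
- telemetry.current_dq(): joint speeds.
- telemetry.current_joint_efforts(): joint torques, N m.
- telemetry.current_ee_pos(): TCP position.
- telemetry.current_tool_rot(): TCP orientation.
- telemetry.current_wrist_force(): force on the tool from outside, world axes, zero at the start.
- telemetry.current_torque(): the same for the moment, N m.
- telemetry.current_opening(): finger opening in m.
- telemetry.current_finger_force(): force on a finger pad.
Only numpy, scipy, OpenCV 4.12 (cv2) and the standard library are available. Lean on these libraries where they do the work, as an engineer would, in place of code of your own. Each camera call takes 0.05 s, during which the arm holds its last target. There are 200 camera calls.

TASK

The gears of the green sharpening machine want oil. Turn the two brass turn buttons on its sloping face aside, lift the freed grey access panel out by its black handle and set it down (do not drop it) flat in the middle of the rubber mat, handle up; then press the red cap of the oiler inside the case fully down and let it spring back. Leave the case open, the buttons turned aside, and the other things on the bench where they lie.

Things in the scene. Friction and masses are not known exactly. Their poses are not given: they have to be found in the camera images.
- machine: green sharpening machine, fixed, beside the mat: case 214 mm wide (y), 163 high, stone wheel (140 mm across, top 160 mm up) and small tool rest on its left, out to y = 167 mm. Origin on the bench under the middle of the sloping face; z up, x to the back, y to its left. The face's outward normal leans 28 degrees from vertical to the front (-x). Nothing stands above it
- face_middle (a point): middle of the sloping face, in the plane of its frame, 125 mm above the bench; axes as the machine (z up). The face is 160 mm long along the slope, from 87 mm (front edge) to 163 mm high; in it the frame opening that holds the panel: 114 mm along the slope by 130 mm (y); inside the ledges on which the panel lies 98 by 114 mm are clear
- button_left (a joint): joint angle (rad) of the left turn button: 0 = its nose points straight across the panel's left edge and locks it; starts within 0.35 of 0, turns either way (limits -1.75 and 1.75, positive = anticlockwise seen from outside the face), friction 0.05 N m, stays where left. The panel is free of it beyond 1.3 either way; 1.57 lays it along the frame
- button_left_wing (a point): left brass button: point on its pivot axis, 12 mm above the frame's face, in the middle of its upright thumb wing (8 mm thick in x, 26 long in y, from 5.5 to 20 mm above the face). Below the wing a plate 12x40 mm (1.5 to 5.5 mm above the face), nose 27 mm from the pivot. Axes turn with the button: z = outward normal of the face, y along the wing. Pivot 79 mm left of the panel's middle
- button_right (a joint): joint angle (rad) of the right turn button: 0 = its nose points straight across the panel's right edge and locks it; starts within 0.35 of 0, turns either way (limits -1.75 and 1.75, positive = anticlockwise seen from outside the face), friction 0.05 N m, stays where left. The panel is free of it beyond 1.3 either way; 1.57 lays it along the frame
- button_right_wing (a point): right brass button: point on its pivot axis, 12 mm above the frame's face, in the middle of its upright thumb wing (8 mm thick in x, 26 long in y, from 5.5 to 20 mm above the face). Below the wing a plate 12x40 mm (1.5 to 5.5 mm above the face), nose 27 mm from the pivot. Axes turn with the button: z = outward normal of the face, y along the wing. Pivot 79 mm right of the panel's middle
- panel: loose grey access panel, 110x126x5 mm, 0.2 to 0.36 kg. Origin in the middle of its underside; z out of its outer face (handle side), y along its 126 mm and the handle. It starts in the frame, outer face 1 mm below the frame's face, on a ledge, 2 mm play each side; it comes out straight along its z
- panel_handle (a point): middle of the panel's black bar handle, 33 mm above the panel's underside; axes as the panel. The bar is 86 mm long (y), 10 mm wide (x), 10 mm thick (z), on two posts at y = -38 and +38 mm, 23 mm free under it
- panel_seat (a point): point on the machine where the panel's origin is when it lies home in its frame; axes as the machine (z up)
- oiler_cap (a joint): how far the oiler's red cap is pressed down, m: 0 up, 0.008 fully down; a spring takes it back up (about 2 N to start, 7 N fully down)
- oiler_cap_top (a point): middle of the top of the oiler's red cap, z up. The oiler stands upright inside the case under the panel. Cap 25 mm across, moves straight down; when up its top is 100 mm above the bench, 12 mm in front and 22 mm to the right of face_middle. Reached through the opening from straight above with the gripper shut
- mat: a dark rubber bench mat, 180 mm (x) by 190 mm (y), 4 mm thick, fixed. Origin in the middle of its underside, z up
- pencil: a red flat carpenter's pencil, 13x172x9 mm, lying on the flat top of the machine behind the sloping face (bystander)
- chisel_0: a bench chisel, 27x295x23 mm, lying near the front edge of the bench (bystander)
- block_plane: a metal block plane, 52x168x55 mm, near the front edge of the bench (bystander)
- spanner_0: a steel spanner, 38x208x10 mm, near the front edge on the left (bystander)
- screwdriver_0: a red-handled screwdriver, 30x242x25 mm, far left (bystander)
- nail_tin: an open round tin of nails, 71 mm across, 46 mm high, far left (bystander)
- sanding_block: a wooden sanding block, 66x112x34 mm, far right (bystander)
Mind the look-alikes: they are no part of the job. Of the things that look like the panel, the larger one is meant.

How it is judged:
By the outcome, as a careful person would: the job done as asked, in the order asked, and still so for the second after the job is handed in, with the robot touching nothing.
It also fails if it takes over 72 s, if anything falls off the work surface, if the arm or the gripper's body presses on something with over 40 N, if the wrist force passes 120 N, or if a joint passes its speed limit or range.

## Working session

There is one attempt and no reset: what is moved stays moved. The work goes in short steps, each a Python script; the robot and the scene stay as the last script left them, time stands still between calls to the robot, and variables do not carry over. Pictures are saved under pics/ and viewed, at most 10 in all, crops included, and the job is handed in when it is done.

```bash
ls; mkdir -p pics; python3 - <<'E'
from plant import r, vision, models, telemetry
import cv2, numpy as np
ims=[]
for c in ("scene","side"):
    im=vision.snapshot(c); cv2.imwrite(f"pics/{c}0.png",im[:,:,::-1])
    for t in ("machine","panel","mat"):
        for k in models.mark_of(t,c)[:3]: print(c,t,np.round(k["at"],3),round(k["score"],2))
    for t in ("button_left_wing","button_right_wing","panel_handle","face_middle"):
        for k in models.mark_of(t,c)[:3]: print(c,t,np.round(k["at"],3),round(k["score"],2))
    k=vision.get_calibration(c); print(k)
print(telemetry.current_t(), r.nose_length)
E
```

```text
pics
scene panel [ 0.545 -0.004  0.023] 0.53
scene mat [ 0.606 -0.472 -0.003] 0.52
{'fx': 468.8460546213185, 'fy': 468.8460546213185, 'cx': 277.7200073701578, 'cy': 204.81627979181116, 'position': array([-0.33106431, -1.32558818,  1.02250215]), 'orientation': array([-0.48482738,  0.83161221, -0.22934503,  0.14409857])}
side machine [0.604 0.225 0.001] 0.6
side panel [0.606 0.22  0.119] 0.96
side panel [ 0.547 -0.004  0.027] 0.63
side panel [0.602 0.22  0.12 ] 0.24
side mat [ 0.591 -0.2   -0.001] 0.58
side button_left_wing [ 0.369  0.448 -0.003] 0.51
side button_left_wing [0.603 0.298 0.136] 0.45
side button_left_wing [0.588 0.222 0.15 ] 0.2
side button_right_wing [0.599 0.143 0.138] 0.6
side panel_handle [0.59  0.225 0.153] 0.77
side panel_handle [ 0.539 -0.003  0.002] 0.76
side face_middle [0.602 0.223 0.126] 0.7
{'fx': 396.2971526600683, 'fy': 396.2971526600683, 'cx': 280.1459037302037, 'cy': 213.12946511104752, 'position': array([0.18352171, 1.06499654, 0.70024934]), 'orientation': array([ 0.07900964, -0.15027935,  0.84476752, -0.50748541])}
0.8 0.025
```

View pics/scene0.png

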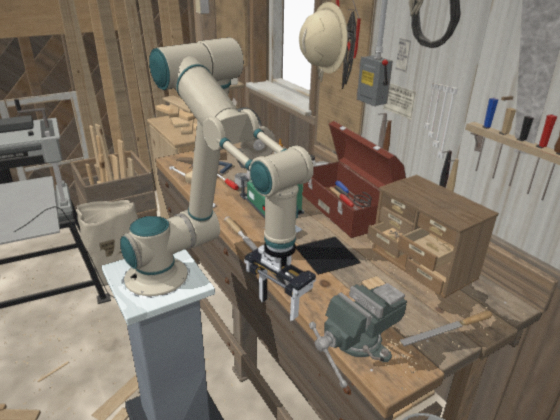

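View pics/side0.png

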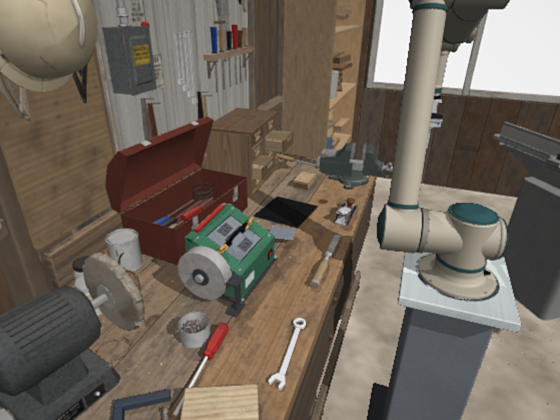

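The panel candidates in the side view are the one in the machine face at about (232,235) and a small grey plate with a handle on the bench at about (283,232). The one in the frame is larger and sits at z≈0.12, so it fits. I'll check that from close up with the wrist camera.

```bash
cat > h.py <<'E'
from plant import r, gripper_to, inverse_kinematics, vision, models, telemetry
import numpy as np, cv2
from scipy.spatial.transform import Rotation as R
T=np.deg2rad(28)
def q(Rm): 
    x=Rm.as_quat(); return np.r_[x[3],x[:3]]
def Rq(w): return R.from_quat(np.r_[w[1:],w[0]])
def face(yaw): return R.from_euler('z',yaw)*R.from_euler('y',-T)   # panel/face frame: z=outward normal
def tool(F,a=0.):
    # tool z = -F.z, tool y = F.x turned by a (anticlockwise from outside)
    return F*R.from_euler('z',a)*R.from_matrix(np.array([[0,1,0],[1,0,0],[0,0,-1.]]).T)
def wrist_px(p,c):
    v=Rq(c["orientation"]).inv().apply(np.asarray(p)-c["position"]); v=np.atleast_2d(v)
    th=np.arctan2(np.hypot(v[:,0],v[:,1]),v[:,2]); ph=np.arctan2(v[:,1],v[:,0])
    return np.c_[c["cx"]+c["fx"]*th*np.cos(ph),c["cy"]+c["fy"]*th*np.sin(ph)]
def wrist_ray(uv,c):
    d=(np.atleast_2d(uv)-[c["cx"],c["cy"]])/[c["fx"],c["fy"]]; th=np.hypot(*d.T); 
    v=np.c_[d*(np.sin(th)/np.maximum(th,1e-9))[:,None],np.cos(th)]
    return Rq(c["orientation"]).apply(v)
def on_plane(uv,c,p0,n):
    d=wrist_ray(uv,c); return c["position"]+d*((np.dot(np.asarray(p0)-c["position"],n))/(d@n))[:,None]
E
python3 - <<'E'
from h import *
F=face(-0.02); mid=np.array([.603,.222,.125])
p=mid+F.apply([0,0,.22])
for a in (-np.pi/2,0,np.pi/2,np.pi):
    for s in (0,.2):
        print(a,s,inverse_kinematics(mid+F.apply([0,0,.05+s]),q(tool(F,a))))
r.move_l([.157,-.553,.36],vel=.3)
r.move_to(p,q(tool(F,0)))
print(telemetry.current_joints(), telemetry.current_t())
c=vision.get_calibration("wrist"); im=vision.snapshot("wrist"); cv2.imwrite("pics/w1.png",im[:,:,::-1]); print(c)
for t in ("button_left_wing","button_right_wing","panel_handle","face_middle","panel","mat"):
    for k in models.mark_of(t,"wrist")[:3]: print(t,np.round(k["at"],4),round(k["score"],2),wrist_px(k["at"],c).round())
E
```

```text
-1.5707963267948966 0 [ 0.35625608  0.20158935  1.89033073 -0.30477526  0.61243229  2.15836495]
-1.5707963267948966 0.2 [ 0.44750153 -0.05134378  1.71059008 -0.24604187  1.05244069  2.11388506]
0 0 [ 0.35625608  0.20158935  1.89033073 -0.30477526  0.61243229  0.58756862]
0 0.2 [ 0.44750153 -0.05134378  1.71059008 -0.24604187  1.05244069  0.54308873]
1.5707963267948966 0 [ 0.35625608  0.20158935  1.89033073 -0.30477526  0.61243229 -0.9832277 ]
1.5707963267948966 0.2 [ 0.44750153 -0.05134378  1.71059008 -0.24604187  1.05244069 -1.02770759]
3.141592653589793 0 [ 0.35625608  0.20158935  1.89033073 -0.30477526  0.61243229 -2.55402403]
3.141592653589793 0.2 [ 0.44750153 -0.05134378  1.71059008 -0.24604187  1.05244069 -2.59850392]
[ 0.43034258 -0.02110317  1.74655348 -0.24864381  0.98440993  0.54386077] 4.375
{'fx': 325.19226210127806, 'fy': 325.19226210127806, 'cx': 284.2451362603757, 'cy': 209.28787034255276, 'position': array([0.43004488, 0.29929572, 0.45481991]), 'orientation': array([ 0.12822477,  0.96167886, -0.04172932,  0.23872754])}
button_left_wing [0.598  0.2998 0.1407] 0.57 [[285. 121.]]
button_left_wing [0.5981 0.2217 0.0007] 0.34 [[242. 175.]]
button_right_wing [0.592  0.1453 0.137 ] 0.89 [[281. 254.]]
panel_handle [ 0.5423 -0.0012  0.0015] 0.81 [[219. 312.]]
panel_handle [0.589  0.2211 0.1503] 0.8 [[283. 194.]]
panel_handle [0.5894 0.482  0.    ] 0.56 [[232.   5.]]
panel [ 0.5427 -0.0058  0.0252] 0.87 [[224. 321.]]
panel [0.6096 0.2216 0.1145] 0.8 [[284. 186.]]
mat [ 0.5902 -0.1956 -0.0026] 0.78 [[253. 382.]]
```

```bash
python3 - <<'E'
import cv2
im=cv2.imread("pics/w1.png"); cv2.imwrite("pics/w1c.png",cv2.resize(im[70:350,150:420],None,fx=2.1,fy=2.1,interpolation=cv2.INTER_CUBIC))
E
```

```text
(no output)
```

View pics/w1c.png

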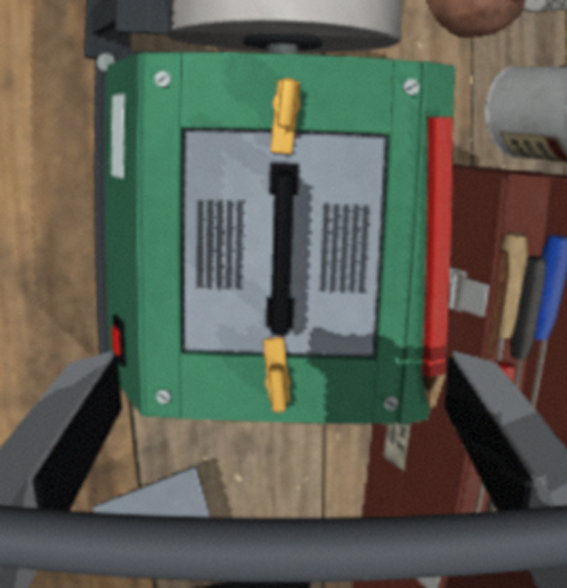

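The crop shows the framed panel with the black bar at crop (283,243), which is (285,186) in the full picture. It has two brass buttons at crop (285,105) and (277,375). The small grey plate at crop (150,500) lies on the bench and is the look-alike. The panel in the frame between the brass buttons is the larger one, so that is the one meant. Next I'll fit the machine pose from the opening's corners.

```bash
cat > cal.py <<'E'
from h import *
from scipy.optimize import least_squares
C1=np.array([[184,129],[387,137],[377,355],[183,352.]])/2.1+[150,70]
cal={'fx':325.192,'fy':325.192,'cx':284.245,'cy':209.288,'position':np.array([0.43004488,0.29929572,0.45481991]),'orientation':np.array([0.12822477,0.96167886,-0.04172932,0.23872754])}
E
python3 - <<'E'
from cal import *
L=np.array([[-56,64,0],[56,64,0],[56,-64,0],[-56,-64,0]])/1e3
for free in (0,1):
    def f(p):
        m=[p[0],p[1],.125+(p[3]*free)]; return (wrist_px(m+face(p[2]).apply(L),cal)-C1).ravel()
    s=least_squares(f,[.6,.22,0,0]); print(s.x.round(4),s.fun.round(1))
    if not free: P=s.x
F=face(P[2]); m=np.array([P[0],P[1],.125])
# button parts in face frame: (crop px, height)
for n,px,h in (("L nose",(283,152),.0035),("L tail",(288,82),.012),("R nose",(275,341),.0035),("R tail",(279,408),.012),("handle top end",(285,167),.033),("handle bottom",(280,333),.033)):
    w=on_plane(np.array(px)/2.1+[150,70],cal,m+F.apply([0,0,h]),F.apply([0,0,1]))[0]
    print(n,(F.inv().apply(w-m)*1e3).round(1))
for n,y in (("L",.079),("R",-.079)): 
    for h in (.012,.02): print(n,(wrist_px(m+F.apply([0,y,h]),cal)[0]-[150,70])*2.1)
E
```

```text
[ 0.6046  0.2229 -0.0512  0.    ] [-0.2  0.2  0.5 -1.  -0.7  0.9  0.5  0. ]
[ 0.6052  0.2226 -0.0514 -0.0012] [-0.   0.3  0.3 -0.8 -0.9  0.7  0.6 -0.2]
L nose [-1.3 52.5  3.5]
L tail [ 0.3 90.2 12. ]
R nose [ -3.  -54.4   3.5]
R tail [  0.2 -92.5  12. ]
handle top end [-0.2 46.2 33. ]
handle bottom [ -0.5 -40.3  33. ]
L [286.85045944 102.91332299]
L [286.97164489 102.42373695]
R [279.20641838 386.50469177]
R [279.16203464 391.82886257]
```

```bash
cat >> h.py <<'E'
YAW=-.0512; F=face(YAW); M=np.array([.6046,.2229,.125])
def P(x,y,z): return M+F.apply(np.array([x,y,z])/1e3)
E
cat > btn.py <<'E'
from h import *
def turn(y,a,target=1.56):
    Q=q(tool(F,a))
    r.move_to(P(0,y,75),Q)
    hit=r.move_l(P(0,y,33.5),vel=.1,guard=12)
    c=vision.get_calibration("wrist"); im=vision.snapshot("wrist")
    gripper_to(.0,f_grip=25); o=telemetry.current_opening()
    print("hit",hit,"open",o,"F",telemetry.current_wrist_force().round(1),"t",telemetry.current_t())
    if o<.005: return False
    j=np.array(telemetry.current_joints()); j[5]-=(target-a); r.movej(j)
    print("turned",telemetry.current_opening(),telemetry.current_torque(),telemetry.current_wrist_force().round(1))
    gripper_to(.03)
    r.move_l(P(0,y,80),vel=.2); return True
E
python3 - <<'E'
from btn import *
gripper_to(.032)
print(turn(79,-.06))
print(telemetry.current_t())
im=vision.snapshot("wrist"); cv2.imwrite("pics/w2.png",im[:,:,::-1])
E
```

```text
hit False open 0.007797250485302684 F [-5.3  0.8  2.4] t 7.6
turned 0.0078011667907157325 [0.35397179 0.18985971 0.11962701] [-1.1  1.9 -1. ]
True
9.9833
```

View pics/w2.png

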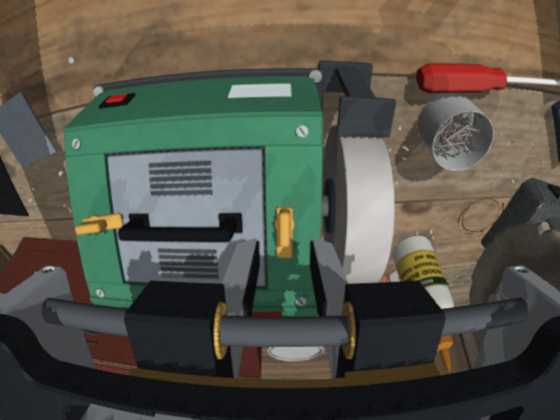

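The left button now lies along the frame, at about (285,232) in the picture. Now the right button, and I'll measure the mat from the fixed cameras too.

```bash
python3 - <<'E'
from btn import *
print(turn(-79,.1)); print(telemetry.current_t())
im=vision.snapshot("wrist"); cv2.imwrite("pics/w3.png",im[:,:,::-1])
for cam in ("scene","side"):
    vision.snapshot(cam); c=vision.get_calibration(cam)
    for k in models.regions_of("mat",cam)[:2]:
        m=k["pixels"]; ys,xs=np.nonzero(m)
        d=Rq(c["orientation"]).apply(np.c_[(xs-c["cx"])/c["fx"],(ys-c["cy"])/c["fy"],np.ones(len(xs))])
        w=c["position"]+d*((.004-c["position"][2])/d[:,2])[:,None]
        print(cam,k["score"],len(xs),cv2.minAreaRect((w[:,:2]*1e3).astype(np.float32)),w.mean(0))
E
```

```text
hit False open 0.00743850067767886 F [-5.8  0.9  3. ] t 12.1167
turned 0.007877584743784822 [0.88569892 0.05951331 0.45356985] [ 2.5  5.  -1.2]
True
14.3667
scene 0.55 1496 ((596.947509765625, -189.6673583984375), (208.23855590820312, 188.52793884277344), 82.42363739013672) [ 0.59447812 -0.19568988  0.004     ]
side 0.6 277 ((605.7322998046875, -491.45892333984375), (177.5042266845703, 81.76073455810547), 86.51271057128906) [ 0.60590073 -0.48799313  0.004     ]
side 0.55 1190 ((588.136474609375, -192.80322265625), (208.28175354003906, 182.67103576660156), 83.96212768554688) [ 0.58841734 -0.18516159  0.004     ]
```

View pics/w3.png

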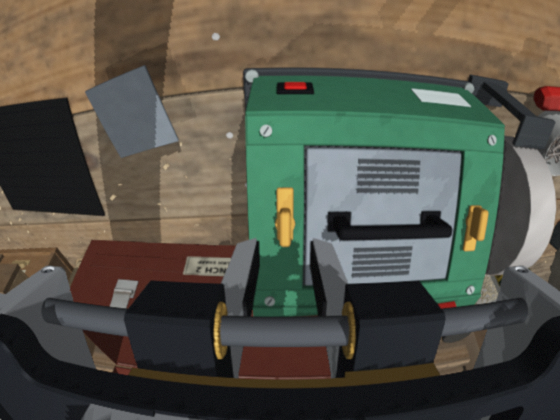

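Both buttons lie along the frame, at (286,215) and (477,228). The mat's near edge runs from (68,98) to (103,215). Next: grasp the handle, and compute the mat's edge in the same script.

```bash
python3 - <<'E'
from h import *
c=vision.get_calibration("wrist")
print("mat +y edge corners",on_plane([[68,98],[103,215]],c,[0,0,.004],np.array([0,0,1.])).round(4), on_plane([[12,206]],c,[0,0,.004],np.array([0,0,1.])).round(4))
hp=[[335,232],[447,232]]
print("handle ends",F.inv().apply(on_plane(hp,c,P(0,0,32),F.apply([0,0,1]))-M).round(4)*1e3)
gripper_to(.05)
r.move_to(P(0,1,90),q(tool(F,0)))
print(r.move_l(P(0,1,33),vel=.12,guard=12))
gripper_to(0,f_grip=50); print(telemetry.current_opening(),telemetry.current_wrist_force(),telemetry.current_t())
f0=telemetry.current_wrist_force()
r.move_l(P(0,1,48),vel=.05); print(telemetry.current_wrist_force()-f0,telemetry.current_torque())
r.move_l(P(0,1,120),vel=.12); print(telemetry.current_wrist_force()-f0,telemetry.current_opening(),telemetry.current_t())
im=vision.snapshot("wrist"); a=vision.snapshot("side")
cv2.imwrite("pics/w4.png",np.hstack([im,a])[:,:,::-1])
s=cv2.imread("pics/w4.png"); cv2.imwrite("pics/w4s.png",cv2.resize(s,(800,300),interpolation=cv2.INTER_AREA))
E
```

```text
mat +y edge corners [[ 0.5149 -0.0856  0.004 ]
 [ 0.6879 -0.1127  0.004 ]] [[ 0.6583 -0.2924  0.004 ]]
handle ends [[ -6.2 -46.2  32. ]
 [ -4.   36.2  32. ]]
False
0.009404436403717907 [-3.00972323  0.62572798  1.66107306] 18.05
[ 2.29653939 -0.79180571 -4.22567185] [ 0.03770021  0.31035432 -0.03669923]
[ 3.59033532 -0.54418477 -2.67219163] 0.009063080938037808 19.25
```

View pics/w4s.png

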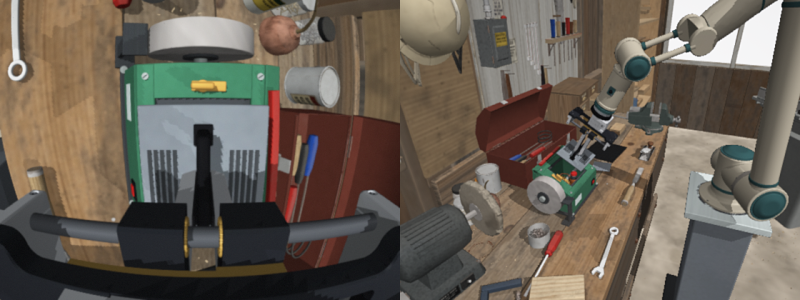

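The panel is out and held at the handle, and both buttons are still turned aside. Edge and network estimates put the mat at about (0.590,-0.195) with yaw ≈ -0.135. I'll carry the panel over it and check just above.

```bash
python3 - <<'E'
from h import *
D=q(tool(R.from_euler('z',-.135),0))
p=telemetry.current_ee_pos(); r.move_l([p[0],p[1],.31],vel=.2)
r.move_to([.590,-.195,.20],D); r.move_l([.590,-.195,.075],vel=.12)
print(telemetry.current_joints().round(2),telemetry.current_opening(),telemetry.current_t())
c=vision.get_calibration("side"); a=vision.snapshot("side"); b=vision.snapshot("scene"); w=vision.snapshot("wrist")
for cam in ("side","scene","wrist"):
    for k in models.mark_of("panel",cam)[:3]: print(cam,np.round(k["at"],3),round(k["score"],2))
A=cv2.resize(a[150:260,230:370],(400,314)); B=cv2.resize(b[200:310,260:400],(400,314))
W=cv2.resize(w,(400,300)); cv2.imwrite("pics/m1.png",np.vstack([np.hstack([A,B])[:,:,::-1][:300],np.hstack([W,W*0])[:,:,::-1]]))
E
```

```text
[-0.43  0.46  1.62  0.    1.06 -0.3 ] 0.009642943857216141 22.6917
side [ 0.543 -0.006  0.024] 0.79
side [ 0.593 -0.196  0.037] 0.59
scene [ 0.544 -0.004  0.026] 0.46
scene [0.6   0.23  0.002] 0.33
wrist [ 0.592 -0.196  0.032] 0.7
```

View pics/m1.png

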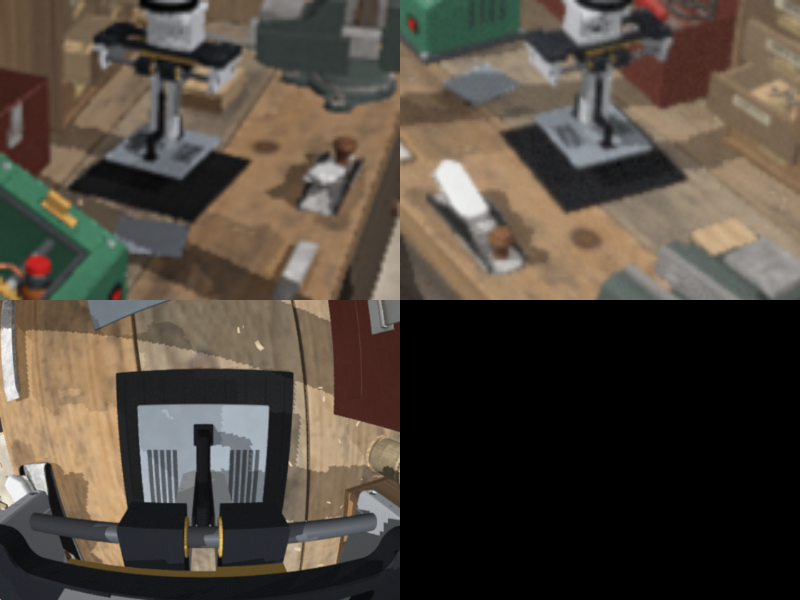

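The panel hangs level and square over the dark mat. In the wrist view (lower left) the mat's +y corners are at (117,374) and (293,373). I'll check the centre against those corners, then lower, release and move on to the oiler.

```bash
python3 - <<'E'
from h import *
c=vision.get_calibration("wrist")
e=on_plane((np.array([[117,374],[293,373]])-[0,300])*1.4,c,[0,0,.004],np.array([0,0,1.]))
d=e[1]-e[0]; L=np.hypot(*d[:2]); u=d[:2]/L
ctr=e[:,:2].mean(0)-.095*np.array([-u[1],u[0]]); print("edge",L,"yaw",np.arctan2(u[1],u[0]),"ctr",ctr)
x,y=(.590,-.195) if np.hypot(*(ctr-[.590,-.195]))>.015 else (np.array([.590,-.195])+ctr)/2
r.move_l([x,y,.055],vel=.06)
hit=r.move_l([x,y,.037],vel=.02,guard=5); print(hit,x,y,telemetry.current_ee_pos(),telemetry.current_wrist_force(),telemetry.current_t())
r.hold(.2); gripper_to(.04); r.move_l([x,y,.15],vel=.2)
print(telemetry.current_t(),[(np.round(k["at"],3),k["score"]) for k in (vision.snapshot("wrist") is not None and models.mark_of("panel","wrist"))[:2]])
gripper_to(0)
O=q(tool(R.from_euler('z',YAW),np.pi/2))
t=P(0,0,0)+R.from_euler('z',YAW).apply([-.012,-.022,0]); print("cap",t, inverse_kinematics([t[0],t[1],.14],O), inverse_kinematics([t[0],t[1],.14],q(tool(R.from_euler('z',YAW),0))))
r.move_l([x,y,.30],vel=.3)
r.move_to([t[0]-.06,t[1],.30],q(tool(R.from_euler('z',YAW),0)))
c=vision.get_calibration("wrist"); w=vision.snapshot("wrist"); cv2.imwrite("pics/o1.png",w[:,:,::-1])
for k in models.mark_of("oiler_cap_top","wrist")[:3]: print(np.round(k["at"],4),k["score"],wrist_px(k["at"],c),wrist_px([t[0],t[1],.1],c))
for k in models.regions_of("oiler_cap","wrist")[:2]:
    ys,xs=np.nonzero(k["pixels"]); print("reg",k["score"],len(xs),xs.mean(),ys.mean())
print(telemetry.current_t())
E
```

```text
edge 0.17614498260479122 yaw -0.12804967868557293 ctr [ 0.59372618 -0.19736949]
True 0.591863088649649 -0.19618474268185068 [ 0.59180487 -0.19618306  0.04229066] [-0.73915396  0.5400332   4.10025111] 24.125
25.675 [(array([ 0.598, -0.196,  0.004]), 0.66), (array([ 0.546, -0.004,  0.027]), 0.64)]
cap [0.59148982 0.20154296 0.125     ] [ 2.17109503e-01  4.09263483e-01  1.53307592e+00 -4.44089210e-16
  1.19925325e+00 -1.30248682e+00] [ 2.17109503e-01  4.09263483e-01  1.53307592e+00 -4.44089210e-16
  1.19925325e+00  2.68309503e-01]
[0.5889 0.2004 0.1026] 0.87 [[334.83110013 190.304784  ]] [[336.74338985 188.72947024]]
[0.3729 0.0601 0.0025] 0.5 [[188.07812094 272.29668387]] [[336.74338985 188.72947024]]
reg 0.72 420 334.21666666666664 186.88571428571427
28.8083
```

View pics/o1.png

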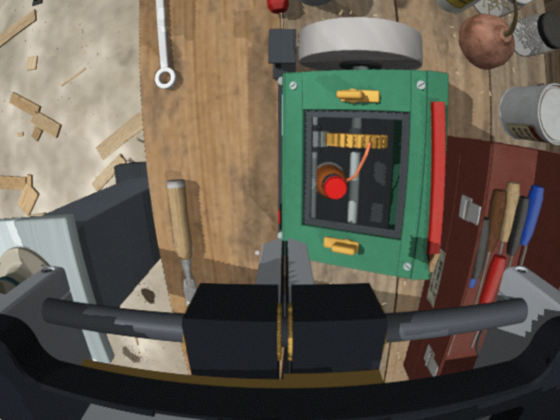

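The case is open and the red cap is at (335,187), which matches the computed position to 2 px. The buttons are still aside. Now I'll press the cap.

```bash
python3 - <<'E'
from h import *
t=np.array([.5905,.2012]); O=q(tool(R.from_euler('z',YAW),np.pi/2))
r.move_to([*t,.20],O); r.move_l([*t,.130],vel=.12); f0=telemetry.current_wrist_force()
for z in (.122,.118): r.move_l([*t,z],vel=.04); print(z,(telemetry.current_wrist_force()-f0).round(1))
hit=r.move_l([*t,.112],vel=.015,guard=8); print(hit,telemetry.current_ee_pos(),(telemetry.current_wrist_force()-f0).round(1))
r.hold(.3); print((telemetry.current_wrist_force()-f0).round(1),telemetry.current_ee_pos())
r.move_l([*t,.130],vel=.05); print((telemetry.current_wrist_force()-f0).round(1))
r.move_l([*t,.30],vel=.3); print(telemetry.current_t())
r.move_to([.50,.0,.36],q(tool(R.from_euler('z',0),0)))
w=vision.snapshot("wrist");a=vision.snapshot("side"); 
for th in ("oiler_cap_top","panel"):
  for cam in ("wrist","side"):
    for k in models.mark_of(th,cam)[:2]: print(th,cam,np.round(k["at"],4),round(k["score"],2))
cv2.imwrite("pics/f1.png",np.vstack([cv2.resize(np.hstack([w,a]),(800,300)),cv2.resize(a[130:270,180:367],(400,300)).repeat(1,0) if 0 else np.hstack([cv2.resize(a[180:310,170:343],(400,300)),cv2.resize(a[170:250,230:337],(400,300))])])[:,:,::-1])
print(telemetry.current_t())
E
```

```text
0.122 [1.7 0.6 2.4]
0.118 [1.9 0.6 5.4]
True [0.5919128  0.20154994 0.11755441] [-0.8 -0.3  5.4]
[-0.6  0.3  5.5] [0.59189402 0.2015277  0.1175994 ]
[0.8 0.7 0.4]
33.275
oiler_cap_top wrist [0.5882 0.1992 0.101 ] 0.65
oiler_cap_top wrist [ 0.6006  0.2186 -0.0007] 0.61
oiler_cap_top side [0.5914 0.2046 0.1037] 0.41
oiler_cap_top side [0.6049 0.227  0.0033] 0.21
panel wrist [ 0.5443 -0.005   0.0258] 0.62
panel wrist [0.6053 0.2233 0.1273] 0.23
panel side [ 0.5425 -0.0056  0.0253] 0.68
panel side [0.6033 0.2999 0.1358] 0.5
34.65
```

View pics/f1.png

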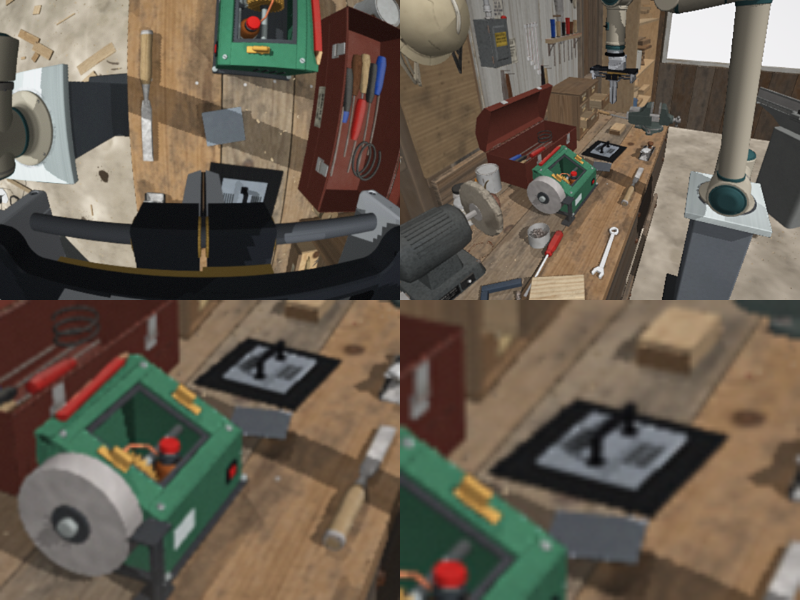

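The panel lies centred on the mat, handle up. But the press stopped early: the guard tripped at about 5.4 N, before the 7 N and hard stop. I'll press again with a higher guard until the force shows the stop.

```bash
python3 - <<'E'
from h import *
t=np.array([.5905,.2012]); O=q(tool(R.from_euler('z',YAW),np.pi/2))
r.move_l([.50,.1,.33],vel=.3); r.move_to([*t,.20],O); r.move_l([*t,.130],vel=.12); r.hold(.2); f0=telemetry.current_wrist_force()
r.move_l([*t,.118],vel=.04)
for z in np.arange(.117,.1105,-.001):
    hit=r.move_l([*t,z],vel=.02,guard=20); r.hold(.1); f=(telemetry.current_wrist_force()-f0)[2]
    print(round(z,4),hit,telemetry.current_ee_pos()[2].round(4),f.round(1))
    if f>15 or hit: break
r.hold(.2)
r.move_l([*t,.130],vel=.05); print((telemetry.current_wrist_force()-f0).round(1))
r.move_l([*t,.30],vel=.3); r.move_to([.45,.1,.36],O)
w=vision.snapshot("wrist");a=vision.snapshot("side")
for cam in ("wrist","side"):
    for k in models.mark_of("oiler_cap_top",cam)[:1]: print(cam,np.round(k["at"],4),round(k["score"],2))
cv2.imwrite("pics/f2.png",np.vstack([cv2.resize(np.hstack([w,a]),(800,300)),np.hstack([cv2.resize(a[180:310,170:343],(400,300)),cv2.resize(a[170:250,230:337],(400,300))])])[:,:,::-1])
print(telemetry.current_t())
E
```

```text
0.117 False 0.118 6.3
0.116 False 0.1173 7.2
0.115 False 0.1172 10.8
0.114 False 0.1171 15.5
[-0.8 -0.  -0.1]
wrist [0.5885 0.2006 0.1018] 0.73
side [ 0.5897  0.4836 -0.0014] 0.67
41.5083
```

View pics/f2.png

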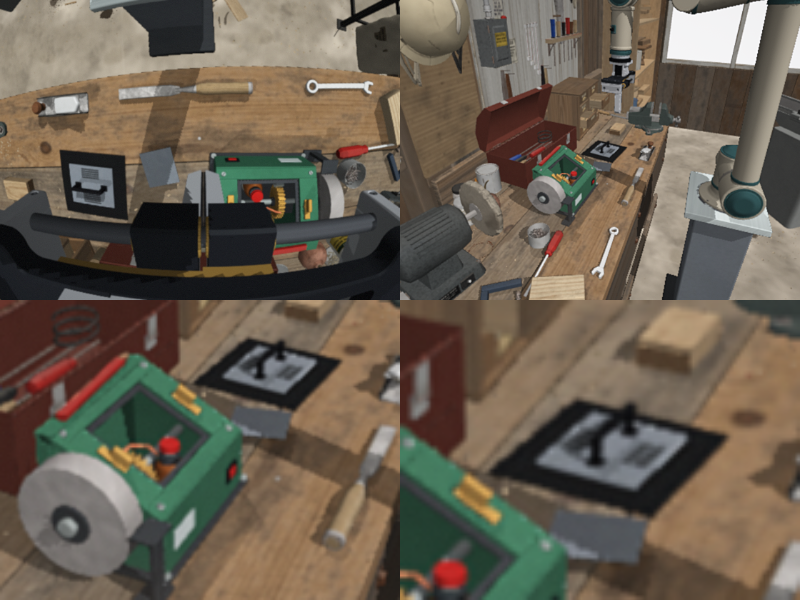

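The force passed 7 N and then climbed against a hard stop at 0.117 (15.5 N), so the cap went fully down. It has sprung back and its top is at about 0.10 m again. The panel is flat in the middle of the mat, both buttons are aside, and nothing else has moved.

```bash
python3 -c "
from plant import r
print(r.sign_off())"
```

```text
the job is handed in; nothing more can be done
None
```

The job is handed in at about 41.5 s: both buttons are turned aside, the panel lies flat and handle up in the middle of the mat, and the oiler cap was pressed to its stop (on the second press, the first stopped short) and sprang back.

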